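# Open the light-curing unit

### The job

The two resin mounts in the small curing unit are cured. Press its orange release tab down so that the amber-windowed hood springs up part of the way, then push the hood over with the fingertips until it is fully open and stays back against its stop. Nothing is to be picked up or forced: leave the mounts in their nests and the things around the unit where they are.

Things in the scene. Friction and masses are not known exactly. Their poses are not given: they have to be found in the camera images.
- curing_unit: Curing unit, fixed to the bench: light grey box 140 mm deep (x), 170 wide (y), 66 high; on top a flat dark-framed hood with amber window (130 x 166 mm, 12 thick, top at z = 79 mm shut); orange tab in the middle of its front. Origin: centre of its underside. x points from front to the hinge at the back, z up. The tab's hook stands 77 to 89 mm in front of the origin, 22 wide, top at z = 80.
- release_tab (a joint): Turn of the orange release tab, a sprung lever, in rad: 0 at rest, 0.28 fully pressed (hard stop). Its hook lets go of the hood at about 0.17. It springs back by itself; at point tab_pad it takes about 1.5 N to start and 5 N fully down. When pressed its hook leans about 8 mm to the front.
- tab_pad (a point): Press point on the upper face of the tab's ribbed flat pad (36 mm wide in y), 117 mm in front of the unit's origin, 50 mm above the bench at rest; it goes about 9 mm down when pressed. From this point the pad runs 13 mm outward and 26 mm towards the unit, where the upright hook and, 24 mm to either side of the middle, two fixed 5 mm cheeks stand.
- hood (a joint): Opening angle of the hood, rad: 0 shut and latched, 1.95 fully open (stop, leaning back past upright). Unlatched, two spring legs lift it to 1.15 in 1 to 2 s and act no further. Above that it is damped and weighs 0.14 to 0.28 kg: let go before upright (1.57) it sinks back to 1.15, past upright it leans slowly to its stop. Pushed at its edge it takes under 3 N.
- hood_edge (a point): Middle of the hood's lower front edge (moves with it), 134 mm from the hinge axis; shut it is 67 mm above the bench, sprung up (1.15 rad) about 191 mm above it and 4 mm behind the unit's origin, fully open about 196 mm above it and 109 mm behind the origin. A steel striker with a round end, 26 mm wide, sticks out 8 mm beyond it.
- hood_hinge (a point): Middle of the hinge axis (along the unit's y), 62 mm behind the unit's origin, 70 mm above the bench.
- mount_red: Red resin mount, a puck 30 mm in diameter and 20 mm high, loose in the left nest (6 mm deep) inside the unit. Origin: centre of its underside, 18 mm above the bench.
- mount_black: Black resin mount, 30 mm in diameter and 24 mm high, loose in the right nest. Origin as above.
- tweezers: Steel tweezers, 122 mm long (their y axis), lying at one side of the unit. Origin: middle of the underside.
- jar: Paste jar with a blue lid, 47 mm in diameter and 36 mm high, at one side of the unit. Origin: centre of its underside.
- puck: Small red resin puck, 25 mm in diameter and 16 mm high, beside the unit. Origin: centre of its underside.

How it is judged:
By the outcome, as a careful person would: the job done as asked, in the order asked, and still so for the second after the job is handed in, with the robot touching nothing.
It also fails if it takes over 32 s, if anything falls off the work surface, if the arm or the gripper's body presses on something with over 40 N, if the wrist force passes 120 N, or if a joint passes its speed limit or range.

### The arm

A 6-joint arm with a two-finger parallel gripper is mounted at the origin on a cart in front of the work surface, level with it; the furniture and walls round the work are solid. World frame = base frame: x ahead of the robot, y to its left, z up, the work surface at z = 0. Lengths are in m, angles in degrees, forces in N, time in s.
With the tool pointing down it reaches from about 0.4 to 0.825 m from the base axis. Payload 7 kg.
Tool frame: the origin (TCP) lies at the very end of the fingers, on their centre line; the grasp point (between the pads) lies behind it (r.grasp_offset is the z of the grasp point in the tool frame, in m); z points along the fingers, y is the direction in which the jaws open and shut (so a half turn about z gives the same grasp; the last joint's range is limited). The gripper opens to 88 mm and grips with 3 to 60 N. Pads are 19 mm wide; open, the fingers measure 130 mm over their backs; the gripper's body (78 mm by 193 mm) begins 47 mm behind the grasp point.
Start: joints at [16.507, 20.546, 0.682, 0, -70.136, -16.507], TCP at [0.675, -0, 0.227] pointing down, gripper open.
Joint ranges: [-176.03, 176.03], [-82.01, 121.73], [-58.28, 71.71], [-173.87, 95.51], [-174.79, -0.11], [-173.66, 173.66]. Speed limits (degrees/s): [136.94, 136.94, 172.46, 180, 180, 180].

### API

Orientations are given as [roll, pitch, yaw] about the fixed x, y, z axes, in that order (R = Rz(yaw) Ry(pitch) Rx(roll)).
In Python, from plant import r gives the robot as it stands. The module is installed in compiled form; this text tells all that it offers.
- The arm moves only by the tool servo_tool, never from a script. Its argument "targets" is a list of rows, each an object of numbers: "dx", "dy", "dz": the shift along the world's x, y, z in cm; "spin": the turn about the world's z in rad; "grip": the opening in per cent of the stroke, from 0 (shut) to 100 (fully open). A call has exactly 10 rows; each row is the pose to reach, as a shift and turn from the pose commanded when the call began; what a row does not reach only later rows make up. A row lasts 1/12 s, in which the tool goes at most 41.7 mm and 7.16 degrees, less where a joint would pass 70% of its speed; a pose out of reach is approached as far as the arm can. A call with a gripper value outside its range is refused whole. The fingers move at their own pace and stop on an object; "squeeze" is the grip in N (left out, the last holds). Time passes only in rows, so rows that repeat a pose let the fingers close, or fill a call up. It gives the time, the measured TCP pose, the force and the opening at its end, in the units of the state.
- r.get_state(): the state, without advancing time (a new reading comes with each control period).
- r.capture(name): name is "scene" or "side" or "wrist"; returns the picture (420x560x3 uint8, blue, green, red); there is no depth.
- r.get_calibration(name): a dict with "K" (3x3 intrinsics, pixels), "k1" (the pictures are not rectified: a ray, as slopes to the right and down, at radius r is drawn at 1 + k1 r^2 times it, then the intrinsics apply), "extrinsics" (4x4, takes a point from camera to world coordinates). Camera axes: x right, y down, z forward; pixel columns grow to the right and rows downward; lengths in m; the calibration is good to about 2 mm. A picture is of the moment at which its call begins: read the wrist's pose just before it. get_calibration takes no time and is no camera call; for the wrist camera it gives the pose at the moment of the call.
- r.close_job(): hands the job in, once; it reports no verdict.
Trained networks look in the newest picture that a camera, given by its name, has taken for a name from the list of things; names that differ only in an ending like _2 or _b are one class to them, and where a whole thing is asked for, a point or a joint stands for the part that bears it (a point fixed in the world has none). Each returns a list of dicts, best first, with "p" (0 to 1); they miss things now and then, are a little off and sometimes report something else, mostly with a low value. They report only what shows in the picture. A call takes as long as a camera call.
- r.cut_out(name, camera): "mask" (420x560 bool, what is visible of it) and "extent" ([left, top, right, bottom] in pixels, round what is visible of it).
The state is a dict: "time_s": time; "joints": joint angles; "qd": joint speeds; "joint_torque": joint torques, N m; "tcp_pos": TCP position; "eef_rot": TCP orientation; "contact_force": force on the tool from outside, world axes, zero at the start; "moment": the same for the moment, N m; "gripper_width": finger opening in m.
Only numpy, scipy, OpenCV 4.12 (cv2) and the standard library are available. Lean on these libraries where they do the work, as an engineer would, in place of code of your own. Each camera call takes 0.05 s, during which the arm holds its last target. There are 200 camera calls.

## Working session

There is one attempt and no reset: what is moved stays moved. The work goes in short steps, Python scripts to look and compute and a tool call to move; the robot and the scene stay as the last step left them, time stands still between calls to the robot, and variables do not carry over. Pictures are saved under pics/ and viewed, about 8 in all and at most 12, crops included, and the job is handed in when it is done.

Besides the shell and the picture viewer there is one more tool, called after "Request:" as name(argument=value, ...) on one line, values as JSON. servo_tool: Moves the arm, as the interface text tells. Its arguments: {"type":"object","properties":{"targets":{"type":"array"},"squeeze":{"type":"number"}},"required":["targets"]}

```bash
mkdir -p pics; cat > h.py <<'E'
import numpy as np, cv2
from plant import r
def ray(cam,u,v,c=None):
    c=c or r.get_calibration(cam); K=np.array(c["K"]);E=np.array(c["extrinsics"])
    d=np.array([(u-K[0,2])/K[0,0],(v-K[1,2])/K[1,1]]);s=d.copy()
    for _ in range(30): s=d/(1+c["k1"]*(s@s))
    return E[:3,3],E[:3,:3]@np.array([s[0],s[1],1])
def at(cam,u,v,z):
    o,d=ray(cam,u,v); return o+d*(z-o[2])/d[2]
def proj(cam,P):
    c=r.get_calibration(cam);K=np.array(c["K"]);E=np.array(c["extrinsics"])
    p=E[:3,:3].T@(np.array(P)-E[:3,3]);s=p[:2]/p[2];s=s*(1+c["k1"]*(s@s))
    return K[:2,:2]@s+K[:2,2]
E
python3 - <<'E'
from h import *
for c in("scene","side"):
    im=r.capture(c);cv2.imwrite(f"pics/{c}0.png",im)
    for n in("curing_unit","release_tab","hood","jar","tweezers","puck"):
        for d in r.cut_out(n,c)[:2]:
            m=d["mask"];ys,xs=np.nonzero(m);print(c,n,round(d["p"],2),d["extent"],xs.mean().round(1),ys.mean().round(1))
    print(np.round(np.array(r.get_calibration(c)["extrinsics"])[:3,3],3))
print(r.get_state())
E
```

```text
scene curing_unit 0.96 [276.0, 187.4, 379.5, 262.2] 327.7 225.9
scene release_tab 0.68 [313.5, 222.9, 337.8, 257.9] 326.4 244.2
scene hood 0.89 [275.8, 189.1, 379.7, 230.3] 328.5 209.7
scene jar 0.66 [248.5, 216.1, 274.6, 243.0] 260.9 229.6
scene tweezers 0.71 [376.5, 245.9, 448.3, 259.3] 414.4 253.9
scene puck 0.54 [253.6, 245.1, 268.5, 259.5] 260.8 251.0
[-0.041 -0.421  0.457]
side curing_unit 0.63 [275.8, 197.2, 395.4, 296.6] 333.5 244.5
side release_tab 0.91 [290.9, 244.9, 324.4, 285.6] 308.2 264.1
side hood 0.72 [274.4, 196.4, 394.5, 265.8] 334.8 230.0
side jar 0.86 [263.6, 212.8, 285.1, 242.6] 272.9 225.6
side jar 0.67 [371.6, 282.3, 439.9, 316.1] 405.1 298.8
side tweezers 0.72 [371.2, 278.3, 441.9, 315.9] 406.2 299.1
side puck 0.73 [275.7, 194.5, 397.5, 292.1] 333.1 244.3
side puck 0.69 [261.1, 239.3, 271.5, 252.2] 265.2 247.5
[ 0.18  -0.594  0.54 ]
{'time_s': 0.7, 'joints': array([ 1.65069491e+01,  2.05438761e+01,  6.82992951e-01, -9.30148671e-04,
       -7.01352567e+01, -1.65062165e+01]), 'qd': array([0.0741196 , 0.06183345, 0.02891009, 0.04035624, 0.02238412,
       0.03596694]), 'joint_torque': array([ 8.47206102e-04, -5.82157695e+01,  2.93248576e+01,  7.00139567e+00,
        1.24838940e-02, -4.37121776e-05]), 'tcp_pos': array([ 6.74987886e-01, -9.19639688e-06,  2.26594244e-01]), 'eef_rot': array([-1.79996547e+02,  1.93551157e-03, -8.99995833e+01]), 'contact_force': array([0.15580754, 0.57915031, 0.35571301]), 'moment': array([-0.03932249, -0.04156653, -0.02237333]), 'gripper_width': 0.08728053016856434}
```

```bash
python3 - <<'E'
from h import *
a=cv2.imread("pics/scene0.png")[160:300,220:460];b=cv2.imread("pics/side0.png")[180:330,220:460]
a=cv2.resize(a,None,fx=3.3,fy=2.1) if 0 else cv2.resize(a,(480,280));b=cv2.resize(b,(480,300))
cv2.imwrite("pics/v1.png",np.vstack([a,b]))
# tab z ~.05 and unit footprint estimates
for c,u,v in(("scene",326.4,244.2),("side",308.2,264.1)): print(c,at(c,u,v,.055).round(3))
import cv2 as q
for c in("scene","side"):
    m=r.cut_out("hood",c)[0]["mask"].astype(np.uint8)
    k=max(q.findContours(m,0,2)[0],key=q.contourArea)
    p=q.approxPolyDP(k,4,True)[:,0]
    for u,v in p: print(c,u,v,at(c,u,v,.079).round(3))
E
```

```text
scene [ 0.539 -0.167  0.055]
side [ 0.536 -0.166  0.055]
scene 278 221 [ 0.532 -0.08   0.079]
scene 291 228 [ 0.522 -0.11   0.079]
scene 332 224 [ 0.565 -0.164  0.079]
scene 334 229 [ 0.552 -0.174  0.079]
scene 377 229 [ 0.584 -0.235  0.079]
scene 369 191 [ 0.712 -0.175  0.079]
scene 286 190 [ 0.644 -0.033  0.079]
side 276 227 [ 0.532 -0.077  0.079]
side 282 237 [ 0.524 -0.106  0.079]
side 362 265 [ 0.587 -0.237  0.079]
side 391 224 [ 0.706 -0.185  0.079]
side 311 197 [ 0.643 -0.034  0.079]
```

View pics/v1.png

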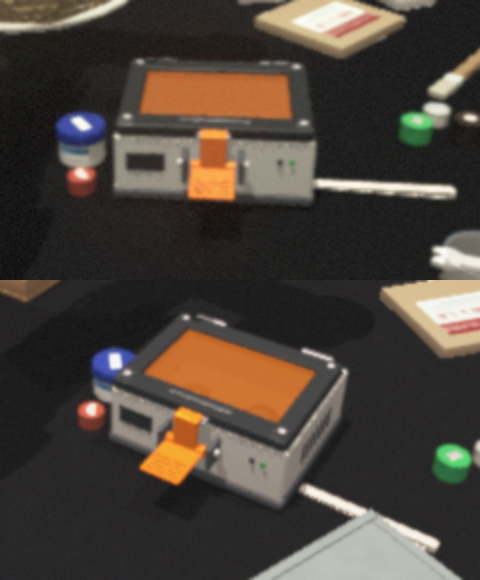

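The pictures show the shut unit, turned about 24°. The tab points towards the robot and to its right, at about (326,244) in scene and (308,264) in side. The jar and puck stand on the left and the tweezers on the right. Next I check the fit and the wrist camera's side.

```bash
python3 - <<'E'
from h import *
from scipy.optimize import minimize
ms=[(c,r.cut_out("hood",c)[0]["mask"].astype(np.uint8)) for c in("scene","side")]
cs=[(x,y,z) for x in(-.072,.058) for y in(-.083,.083) for z in(.067,.079)]
def W(p,q):
    c,s=np.cos(p[2]),np.sin(p[2]);return [p[0]+c*q[0]-s*q[1],p[1]+s*q[0]+c*q[1],q[2]]
def cost(p):
    t=0
    for c,m in ms:
        h=cv2.convexHull(np.float32([proj(c,W(p,q)) for q in cs]))
        g=np.zeros_like(m);cv2.fillPoly(g,[np.int32(np.round(h*16))],1,shift=4);t+=1-(g&m).sum()/(g|m).sum()
    return t
x0=np.array([.621,-.132,.413])
o=minimize(cost,x0,method="Nelder-Mead",options=dict(initial_simplex=x0+np.vstack([np.zeros(3),np.diag([.006,.006,.05])])))
print(o.x.round(4),np.degrees(o.x[2]),o.fun,cost(x0))
print("pad -122:",np.round(W(o.x,(-.122,0,.05)),4))
E=np.array(r.get_calibration("wrist")["extrinsics"]);s=r.get_state()
print(E[:3,3]-s["tcp_pos"],E[:3,2],r.grasp_offset)
E
```

```text
[ 0.6294 -0.1274  0.3897] 22.328617361431192 0.1277756350944419 0.27823085559823535
pad -122: [ 0.5166 -0.1738  0.05  ]
[-4.82010289e-06 -7.24042179e-02  1.58258721e-01] [ 0.00119279  0.2755849  -0.961276  ] -0.0188
```

Request:
servo_tool(targets=[{"dx":-2.5,"dy":-2.7,"dz":0,"spin":-0.12,"grip":0},{"dx":-5,"dy":-5.5,"dz":0,"spin":-0.24,"grip":0},{"dx":-7.5,"dy":-8.2,"dz":-1,"spin":-0.36,"grip":0},{"dx":-10,"dy":-11,"dz":-2.5,"spin":-0.48,"grip":0},{"dx":-12.5,"dy":-13.7,"dz":-4,"spin":-0.6,"grip":0},{"dx":-14.5,"dy":-16,"dz":-5.5,"spin":-0.72,"grip":0},{"dx":-15.8,"dy":-17.4,"dz":-7,"spin":-0.84,"grip":0},{"dx":-15.8,"dy":-17.4,"dz":-7.7,"spin":-0.96,"grip":0},{"dx":-15.8,"dy":-17.4,"dz":-7.7,"spin":-1.08,"grip":0},{"dx":-15.8,"dy":-17.4,"dz":-7.7,"spin":-1.18,"grip":0}])

```text
time_s: 1.73
tcp_pos: [0.5163, -0.1746, 0.1492]
eef_rot: [180.0, -0.0, -158.0]
contact_force: [0.7, -0.8, -0.2]
gripper_width: 0.0264
```

```bash
python3 - <<'E'
from h import *
s=r.get_state();print(s["time_s"],s["tcp_pos"],s["eef_rot"],s["gripper_width"],s["contact_force"])
c=r.get_calibration("wrist");im=r.capture("wrist")
for d in r.cut_out("release_tab","wrist")[:2]:
    k=max(cv2.findContours(d["mask"].astype(np.uint8),0,2)[0],key=cv2.contourArea)
    print(d["p"],d["extent"])
    for u,v in cv2.approxPolyDP(k,5,True)[:,0]:
        w=at("wrist",u,v,.05)-[.6294,-.1274,0];a=.39
        print(u,v,"local@z50",np.round([np.cos(a)*w[0]+np.sin(a)*w[1],-np.sin(a)*w[0]+np.cos(a)*w[1]],4))
for q in(-.117,-.13):
    cv2.circle(im,tuple(int(x) for x in proj("wrist",[.6294+np.cos(.39)*q,-.1274+np.sin(.39)*q,.05])),4,(255,0,0),2)
cv2.circle(im,tuple(int(x) for x in proj("wrist",s["tcp_pos"])),4,(0,255,0),2)
cv2.imwrite("pics/w1.png",im)
E
```

```text
1.7333 [ 0.51633498 -0.17455344  0.14923035] [ 1.79986287e+02 -3.57952539e-02 -1.58022840e+02] 0.02640614020823821 [ 0.70255263 -0.76644348 -0.19803552]
0.81 [258.8, 198.8, 306.5, 279.9]
301 199 local@z50 [-0.1293  0.0177]
260 203 local@z50 [-0.1261 -0.015 ]
261 254 local@z50 [-0.082  -0.0149]
271 278 local@z50 [-0.0597 -0.0068]
296 276 local@z50 [-0.0616  0.0146]
304 257 local@z50 [-0.0792  0.0211]
```

View pics/w1.png

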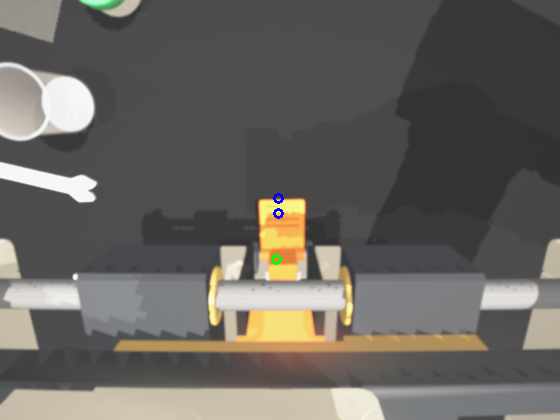

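The wrist view shows the orange pad at columns 260–304, with its outer edge at row 200. That agrees with the fit to about 2 mm, so I press now.

Request:
servo_tool(targets=[{"dx":0,"dy":0.1,"dz":-2,"spin":0,"grip":0},{"dx":0,"dy":0.1,"dz":-4,"spin":0,"grip":0},{"dx":0,"dy":0.1,"dz":-6,"spin":0,"grip":0},{"dx":0,"dy":0.1,"dz":-8,"spin":0,"grip":0},{"dx":0,"dy":0.1,"dz":-9,"spin":0,"grip":0},{"dx":0,"dy":0.1,"dz":-9.5,"spin":0,"grip":0},{"dx":0,"dy":0.1,"dz":-10,"spin":0,"grip":0},{"dx":0,"dy":0.1,"dz":-10.3,"spin":0,"grip":0},{"dx":0,"dy":0.1,"dz":-10.6,"spin":0,"grip":0},{"dx":0,"dy":0.1,"dz":-10.6,"spin":0,"grip":0}])

```text
time_s: 2.67
tcp_pos: [0.5176, -0.173, 0.0441]
eef_rot: [-180.0, 0.1, -157.6]
contact_force: [-0.2, 0.3, 5.5]
gripper_width: 0.0008
```

```bash
python3 - <<'E'
from h import *
im=r.capture("side");cv2.imwrite("pics/s2.png",cv2.resize(im[120:340,180:460],None,fx=2.5,fy=2.5))
s=r.get_state();print(s["time_s"],s["tcp_pos"],s["contact_force"],s["gripper_width"])
E
```

```text
2.7167 [ 0.5175476  -0.17303176  0.04430467] [-1.3865364   0.55171454  4.06738701] 0.0002728537382673448
```

View pics/s2.png

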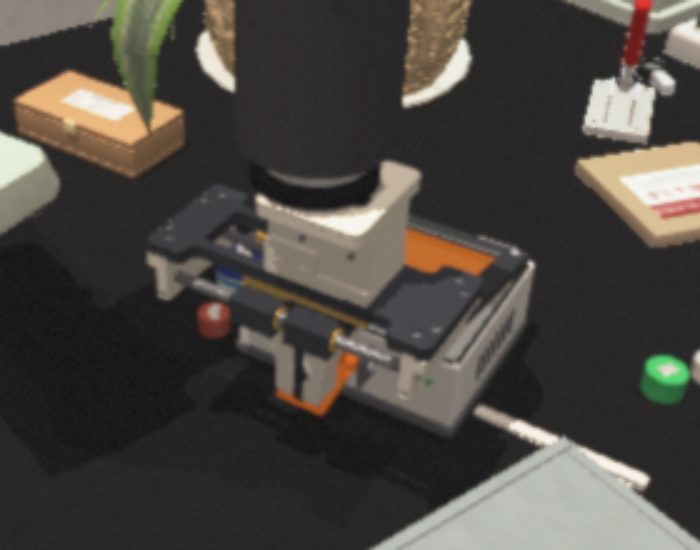

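Request:
servo_tool(targets=[{"dx":0,"dy":0,"dz":-0.1,"spin":0,"grip":0},{"dx":0,"dy":0,"dz":-0.2,"spin":0,"grip":0},{"dx":0,"dy":0,"dz":-0.25,"spin":0,"grip":0},{"dx":0,"dy":0,"dz":-0.25,"spin":0,"grip":0},{"dx":0,"dy":0,"dz":-0.25,"spin":0,"grip":0},{"dx":0,"dy":0,"dz":-0.25,"spin":0,"grip":0},{"dx":0,"dy":0,"dz":-0.25,"spin":0,"grip":0},{"dx":0,"dy":0,"dz":-0.25,"spin":0,"grip":0},{"dx":0,"dy":0,"dz":-0.25,"spin":0,"grip":0},{"dx":0,"dy":0,"dz":-0.25,"spin":0,"grip":0}])

```text
time_s: 3.55
tcp_pos: [0.5179, -0.1729, 0.0419]
eef_rot: [-180.0, 0.1, -157.6]
contact_force: [-1.6, 2.6, 4.9]
gripper_width: 0.0001
```

```bash
python3 - <<'E'
from h import *
a=r.capture("side")[120:340,180:460];b=r.capture("scene")[100:320,180:460]
cv2.imwrite("pics/s3.png",cv2.resize(np.hstack([a,b]),(800,314)))
s=r.get_state();print(s["time_s"],s["tcp_pos"],s["contact_force"])
E
```

```text
3.65 [ 0.5178475  -0.17293829  0.04186312] [-0.73255434  1.65054723  5.23379344]
```

View pics/s3.png

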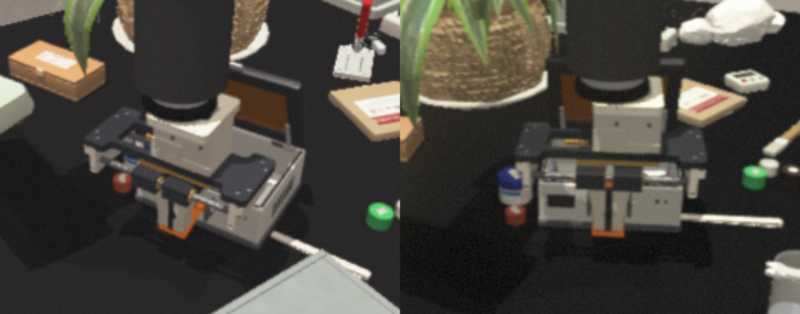

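The hood has sprung up in both views (side about (270,100), scene about (580,90)) and the tab is held down with about 5 N. Now I lift clear and come in front of the hood.

Request:
servo_tool(targets=[{"dx":0,"dy":0,"dz":1,"spin":0,"grip":0},{"dx":0,"dy":0,"dz":3,"spin":0,"grip":0},{"dx":0,"dy":0,"dz":6,"spin":0,"grip":0},{"dx":0,"dy":0,"dz":9,"spin":0,"grip":0},{"dx":0,"dy":0,"dz":12,"spin":0,"grip":0},{"dx":0.9,"dy":0.4,"dz":13.6,"spin":0,"grip":0},{"dx":2.8,"dy":1.1,"dz":13.6,"spin":0,"grip":0},{"dx":4.6,"dy":1.9,"dz":13.6,"spin":0,"grip":0},{"dx":5.5,"dy":2.3,"dz":13.6,"spin":0,"grip":0},{"dx":5.5,"dy":2.3,"dz":13.6,"spin":0,"grip":0}])

```text
time_s: 4.48
tcp_pos: [0.5733, -0.1494, 0.1771]
eef_rot: [-180.0, 0.0, -157.6]
contact_force: [0.8, 0.8, 0.1]
gripper_width: 0.0005
```

```bash
python3 - <<'E'
from h import *
a=r.capture("side")[100:320,180:460];b=r.capture("scene")[80:300,180:460]
cv2.imwrite("pics/s4.png",cv2.resize(np.hstack([a,b]),(800,314)))
s=r.get_state();print(s["time_s"],s["tcp_pos"],s["contact_force"])
w=s["tcp_pos"]-[.6294,-.1274,0];a=.39
print(np.cos(a)*w[0]+np.sin(a)*w[1],-np.sin(a)*w[0]+np.cos(a)*w[1])
E
```

```text
4.5833 [ 0.57139512 -0.14994589  0.17671484] [ 0.77302527 -0.03892453 -0.05763958]
-0.0622209230753345 0.0011998881193220345
```

View pics/s4.png

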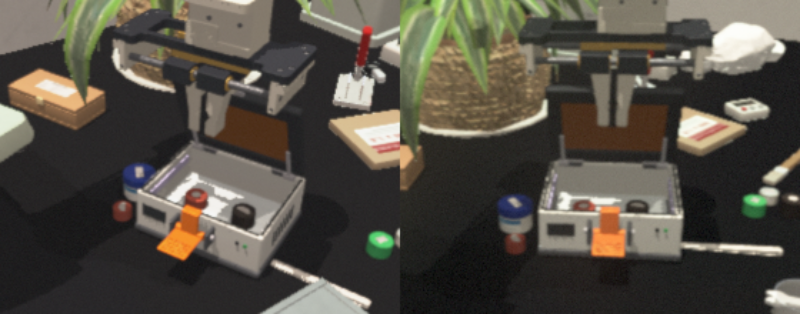

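Open hood, with both mounts in their nests and the finger in front of the hood. I check the plant pot's position before pushing on.

```bash
python3 - <<'E'
from h import *
a=.39
def loc(p): w=p-np.array([.6294,-.1274,0]);return np.round([np.cos(a)*w[0]+np.sin(a)*w[1],-np.sin(a)*w[0]+np.cos(a)*w[1],p[2]],3)
# pot base front (right-half crop coords), left-half similarly; pot extents
for x,y in((490,132),(550,110)): print("scene",loc(at("scene",180+(x-400)*.7,80+y*.7,0)))
for x,y in((140,78),(165,85)): print("side",loc(at("side",180+x*.7,100+y*.7,0)))
# leaf tips, for a range of heights
for z in(.1,.2,.3):print(z,loc(at("side",180+85*.7,100+75*.7,z)),loc(at("scene",180+15*.7,80+110*.7,z)))
E
```

```text
scene [0.305 0.222 0.   ]
scene [0.418 0.129 0.   ]
side [0.293 0.318 0.   ]
side [0.295 0.264 0.   ]
0.1 [0.091 0.287 0.1  ] [0.151 0.3   0.1  ]
0.2 [-0.064  0.162  0.2  ] [-0.096  0.211  0.2  ]
0.3 [-0.22   0.038  0.3  ] [-0.344  0.122  0.3  ]
```

Request:
servo_tool(targets=[{"dx":1,"dy":0.4,"dz":0,"spin":0,"grip":0},{"dx":2,"dy":0.8,"dz":0,"spin":0,"grip":0},{"dx":3,"dy":1.2,"dz":0,"spin":0,"grip":0},{"dx":4,"dy":1.6,"dz":0,"spin":0,"grip":0},{"dx":4.6,"dy":1.9,"dz":0,"spin":0,"grip":0},{"dx":5.1,"dy":2.1,"dz":0,"spin":0,"grip":0},{"dx":5.5,"dy":2.3,"dz":0,"spin":0,"grip":0},{"dx":6,"dy":2.5,"dz":0,"spin":0,"grip":0},{"dx":6.5,"dy":2.7,"dz":0,"spin":0,"grip":0},{"dx":7,"dy":2.9,"dz":0,"spin":0,"grip":0}])

```text
time_s: 5.42
tcp_pos: [0.6423, -0.1209, 0.1772]
eef_rot: [180.0, 0.0, -157.6]
contact_force: [-0.5, -0.7, -0.0]
gripper_width: 0.0004
```

Request:
servo_tool(targets=[{"dx":0.4,"dy":0.16,"dz":0,"spin":0,"grip":0},{"dx":0.8,"dy":0.33,"dz":0,"spin":0,"grip":0},{"dx":1.2,"dy":0.5,"dz":0,"spin":0,"grip":0},{"dx":1.6,"dy":0.66,"dz":0,"spin":0,"grip":0},{"dx":2,"dy":0.82,"dz":0,"spin":0,"grip":0},{"dx":2.4,"dy":1,"dz":0,"spin":0,"grip":0},{"dx":2.8,"dy":1.15,"dz":0,"spin":0,"grip":0},{"dx":3.2,"dy":1.3,"dz":0,"spin":0,"grip":0},{"dx":3.6,"dy":1.5,"dz":0,"spin":0,"grip":0},{"dx":4,"dy":1.65,"dz":0,"spin":0,"grip":0}])

```text
time_s: 6.25
tcp_pos: [0.6824, -0.1043, 0.177]
eef_rot: [180.0, -0.0, -157.6]
contact_force: [0.0, 0.0, -0.3]
gripper_width: 0.0003
```

```bash
python3 - <<'E'
from h import *
a=r.capture("side")[80:300,180:460];b=r.capture("scene")[60:280,180:460]
cv2.imwrite("pics/s5.png",cv2.resize(np.hstack([a,b]),(800,314)))
s=r.get_state();print(s["time_s"],s["tcp_pos"],s["contact_force"])
E
```

```text
6.35 [ 0.68258602 -0.10422551  0.17685081] [ 0.45545277 -0.13676319 -0.44491251]
```

View pics/s5.png

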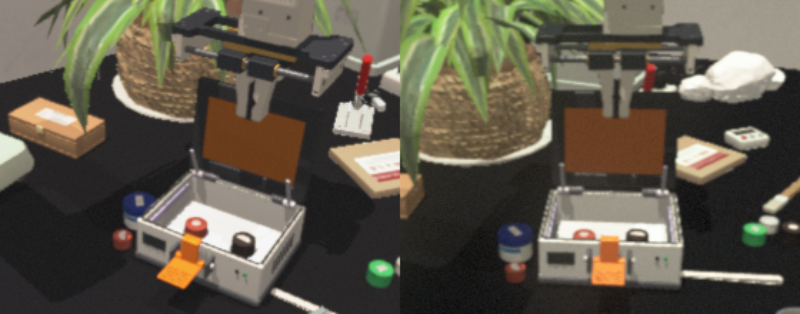

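The hood is now about upright against the fingertips. I push it well past upright, nearly to the stop.

Request:
servo_tool(targets=[{"dx":0.4,"dy":0.16,"dz":0,"spin":0,"grip":0},{"dx":0.8,"dy":0.33,"dz":0,"spin":0,"grip":0},{"dx":1.1,"dy":0.45,"dz":0,"spin":0,"grip":0},{"dx":1.4,"dy":0.58,"dz":0,"spin":0,"grip":0},{"dx":1.7,"dy":0.7,"dz":0,"spin":0,"grip":0},{"dx":2,"dy":0.82,"dz":0,"spin":0,"grip":0},{"dx":2.3,"dy":0.95,"dz":0,"spin":0,"grip":0},{"dx":2.6,"dy":1.07,"dz":0,"spin":0,"grip":0},{"dx":2.7,"dy":1.1,"dz":0,"spin":0,"grip":0},{"dx":2.7,"dy":1.1,"dz":0,"spin":0,"grip":0}])

```text
time_s: 7.18
tcp_pos: [0.7092, -0.0934, 0.1769]
eef_rot: [180.0, -0.0, -157.6]
contact_force: [0.3, -0.8, -1.4]
gripper_width: 0.0002
```

Request:
servo_tool(targets=[{"dx":-1,"dy":-0.4,"dz":0,"spin":0,"grip":0},{"dx":-3,"dy":-1.2,"dz":0,"spin":0,"grip":0},{"dx":-5,"dy":-2,"dz":0,"spin":0,"grip":0},{"dx":-7,"dy":-2.9,"dz":0,"spin":0,"grip":0},{"dx":-9,"dy":-3.7,"dz":0.5,"spin":0,"grip":0},{"dx":-11,"dy":-4.5,"dz":1,"spin":0,"grip":0},{"dx":-13,"dy":-5.3,"dz":2,"spin":0,"grip":0},{"dx":-14,"dy":-5.8,"dz":3,"spin":0,"grip":0},{"dx":-14,"dy":-5.8,"dz":3,"spin":0,"grip":0},{"dx":-14,"dy":-5.8,"dz":3,"spin":0,"grip":0}])

```text
time_s: 8.02
tcp_pos: [0.5691, -0.1518, 0.2085]
eef_rot: [-179.9, 0.1, -157.6]
contact_force: [-0.9, 0.6, -0.1]
gripper_width: 0.0002
```

Request:
servo_tool(targets=[{"dx":0,"dy":0,"dz":0},{"dx":0,"dy":0,"dz":0},{"dx":0,"dy":0,"dz":0},{"dx":0,"dy":0,"dz":0},{"dx":0,"dy":0,"dz":0},{"dx":0,"dy":0,"dz":0},{"dx":0,"dy":0,"dz":0},{"dx":0,"dy":0,"dz":0},{"dx":0,"dy":0,"dz":0},{"dx":0,"dy":0,"dz":0}])

```text
validation failed for argument at $.ta...
```

```bash
cat > chk.py <<'E'
from h import *
from scipy.optimize import minimize_scalar
a=r.capture("side");m1=r.cut_out("hood","side");b=r.capture("scene");m2=r.cut_out("hood","scene")
import sys
cv2.imwrite(f"pics/{sys.argv[1]}.png",cv2.resize(np.hstack([a[80:300,180:460],b[60:280,180:460]]),(800,314)))
s=r.get_state();print(s["time_s"],s["tcp_pos"],s["contact_force"])
al=.39
for c,ms in(("side",m1),("scene",m2)):
    for d in ms[:1]:
        m=d["mask"].astype(np.uint8)
        def f(th):
            P=[]
            for u in(.004,.134):
                for y in(-.083,.083):
                    for w in(-.003,.009):
                        x=.062-u*np.cos(th)+w*np.sin(th);z=.07+u*np.sin(th)+w*np.cos(th)
                        P.append(proj(c,[.6294+np.cos(al)*x-np.sin(al)*y,-.1274+np.sin(al)*x+np.cos(al)*y,z]))
            g=np.zeros_like(m);cv2.fillPoly(g,[np.int32(cv2.convexHull(np.float32(P)))],1);return 1-(g&m).sum()/(g|m).sum()
        t=np.arange(1,2.2,.02);v=[f(x) for x in t];print(c,d["p"],"angle",t[np.argmin(v)],min(v))
E
python3 chk.py s6
```

```text
8.2167 [ 0.56929758 -0.15119424  0.20632559] [ 0.44074256 -0.11772952  0.14932293]
side 0.97 angle 2.200000000000001 0.2453195610071014
scene 0.67 angle 2.120000000000001 0.13922578501412197
```

View pics/s6.png

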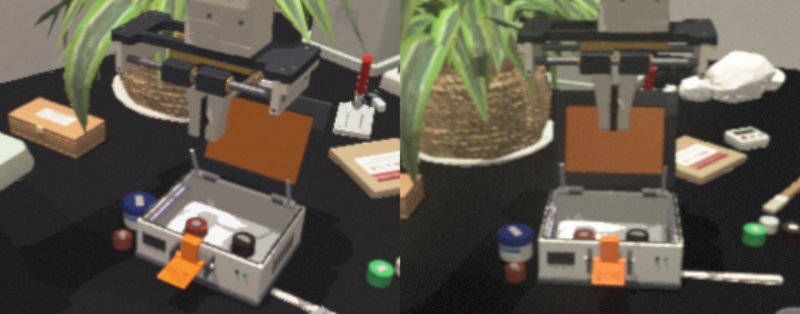

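The hood leans back past upright, but the fingers cover its edge. I move well clear, wait, and check.

Request:
servo_tool(targets=[{"dx":-2,"dy":0,"dz":2,"spin":0,"grip":0},{"dx":-4,"dy":0,"dz":5,"spin":0,"grip":0},{"dx":-6,"dy":0,"dz":8,"spin":0,"grip":0},{"dx":-8,"dy":0,"dz":11,"spin":0,"grip":0},{"dx":-10,"dy":0,"dz":14,"spin":0,"grip":0},{"dx":-10,"dy":0,"dz":16,"spin":0,"grip":0},{"dx":-10,"dy":0,"dz":18,"spin":0,"grip":0},{"dx":-10,"dy":0,"dz":18,"spin":0,"grip":0},{"dx":-10,"dy":0,"dz":18,"spin":0,"grip":0},{"dx":-10,"dy":0,"dz":18,"spin":0,"grip":0}])

```text
time_s: 9.05
tcp_pos: [0.4691, -0.1512, 0.386]
eef_rot: [179.9, -0.1, -157.6]
contact_force: [0.1, 0.7, -1.1]
gripper_width: 0.0005
```

```bash
python3 chk.py s7
```

```text
9.25 [ 0.46889373 -0.1514349   0.3859486 ] [0.50930798 0.18965121 0.62046185]
side 0.95 angle 1.9000000000000008 0.06042486231313926
scene 0.82 angle 2.120000000000001 0.04139290407358742
```

Request:
servo_tool(targets=[{"dx":0,"dy":0,"dz":0,"spin":0,"grip":0},{"dx":0,"dy":0,"dz":0,"spin":0,"grip":0},{"dx":0,"dy":0,"dz":0,"spin":0,"grip":0},{"dx":0,"dy":0,"dz":0,"spin":0,"grip":0},{"dx":0,"dy":0,"dz":0,"spin":0,"grip":0},{"dx":0,"dy":0,"dz":0,"spin":0,"grip":0},{"dx":0,"dy":0,"dz":0,"spin":0,"grip":0},{"dx":0,"dy":0,"dz":0,"spin":0,"grip":0},{"dx":0,"dy":0,"dz":0,"spin":0,"grip":0},{"dx":0,"dy":0,"dz":0,"spin":0,"grip":0}])

```text
time_s: 10.08
tcp_pos: [0.469, -0.1515, 0.3871]
eef_rot: [-180.0, 0.0, -157.6]
contact_force: [-0.1, 0.6, 0.5]
gripper_width: 0.0008
```

```bash
python3 chk.py s8
```

```text
10.2833 [ 0.46898907 -0.15150165  0.38706129] [ 0.23610696  0.25413415 -0.52547114]
side 0.69 angle 1.9000000000000008 0.05844562832967726
scene 0.72 angle 2.120000000000001 0.04088727031948358
```

View pics/s8.png

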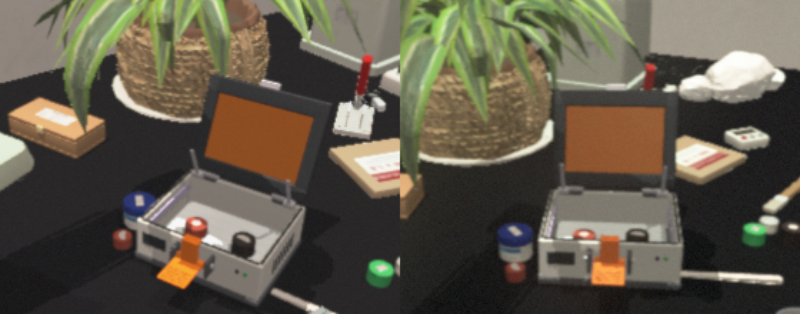

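```bash
python3 - <<'E'
from h import *
d=cv2.absdiff(cv2.GaussianBlur(cv2.imread("pics/s7.png"),(7,7),0),cv2.GaussianBlur(cv2.imread("pics/s8.png"),(7,7),0)).max(2)
print((d>25).sum())
if (d>25).sum()<150: print("closing",r.close_job())
E
```

```text
0
the job is handed in; nothing more can be done
closing None
```

I pressed the orange tab with closed fingertips at about 5 N and the hood sprang up. I then pushed it past upright almost to its stop, moved the arm well clear and handed the job in at about 10.3 s.

**Last checks:**
- **Hood:** two pictures about 1 s apart, with the arm clear, showed no change, so the hood is at rest leaning back.
- **Mounts and other things:** both mounts are in their nests, and the jar, puck and tweezers look where they were. The tab is back up.

**Disagreement:** fitting the hood's angle gave 1.90 rad from the side camera and 2.12 rad from the scene camera. The stop is at 1.95. I trust the side view more, because the scene camera sees the hood almost face-on and judges its tilt poorly.

**Failed:** one waiting move was refused because its rows were incomplete. It moved nothing.

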